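# Load the disc rotator and hold it heavy side down

## Robot

A 6-joint arm with a two-finger parallel gripper is mounted at the origin on the work surface. World frame = base frame: x ahead of the robot, y to its left, z up, the work surface at z = 0. Lengths are in m, angles in rad, forces in N, time in s.
With the tool pointing down it reaches from about 0.25 to 0.775 m from the base axis. Payload 4 kg.
Tool frame: the origin (TCP) lies midway between the tips of the shut fingers; the grasp point (between the pads) lies 19 mm behind it; z points along the fingers, y is the line along which they close (so a half turn about z gives the same grasp; the last joint's range is limited). The gripper opens to 94 mm and grips with 3 to 60 N. Pads are 16 mm wide; open, the fingers measure 119 mm over their backs; the gripper's body (75 mm by 177 mm) begins 78 mm behind the grasp point.
Start: joints at [-1.45, 0.087, 1.371, -0, 1.684, -0.103], TCP at [0.122, -0.536, 0.206] pointing down, gripper open.
Joint ranges: [-3.1, 3.1], [-0.76, 2.03], [0.27, 2.55], [-1.08, 4.22], [0.17, 2.65], [-2.57, 2.57]. Speed limits (rad/s): [2.79, 2.79, 3.14, 3.14, 3.14, 3.14].

## Interface

Orientations are given as [roll, pitch, yaw] about the fixed x, y, z axes, in that order (R = Rz(yaw) Ry(pitch) Rx(roll)).
In Python, from bench import robot gives the robot as it stands.
- The arm moves only by the tool servo_tool, never from a script. Its argument "moves" is a list of rows, each a list of 5 numbers: the shift along the tool's x, y, z in units of 25 mm (1.0 is 25 mm), then the turn about the tool's z in units of 6 degrees (1.0 is 6 degrees), then the closure, from 0 (fully open) to 1 (shut). In form: [[dx, dy, dz, yaw, gripper], ...]. A call has 1 to 10 rows; each row is the pose to reach, as a shift and turn from the pose commanded when the call began, along the tool's axes at that moment; what a row does not reach only later rows make up. A row lasts 1/12 s, in which the tool goes at most 41.7 mm and 7.16 degrees, less where a joint would pass 70% of its speed; a pose out of reach is approached as far as the arm can. A call with a gripper value outside its range is refused whole. The fingers move at their own pace and stop on an object; the grip force is fixed at half the most. Time passes only in rows, so rows that repeat a pose let the fingers close. It gives the time, the measured TCP pose, the force, the opening and the grip force at its end, in the units of the state.
- robot.get_obs(): the state, without advancing time (a new reading comes with each control period).
- robot.snapshot(name): name is "side" or "top"; returns a dict with "image" (480x640x3 uint8, blue, green, red), "fx", "fy", "cx", "cy" (pixels), "k1" (the pictures are not rectified: a ray, as slopes to the right and down, at radius r is drawn at 1 + k1 r^2 times it, then the intrinsics apply), "eye" and "orientation" of the camera in the world. Camera axes: x right, y down, z forward; pixel columns grow to the right and rows downward; lengths in m; the calibration is good to about 2 mm. A picture is of the moment at which its call begins. There is no depth.
- robot.close_job(): hands the job in; it is judged then, once.
The state is a dict: "time": time; "joint_positions": joint angles; "qvel": joint speeds; "joint_torque": joint torques, N m; "tool_pos": TCP position; "ee_rot": TCP orientation; "wrist_force": force on the tool from outside, world axes, zero at the start; "wrist_torque": the same for the moment, N m; "width": finger opening in m; "finger_force": force on a finger pad.
Only numpy, scipy, OpenCV 4.12 (cv2) and the standard library are available. Lean on these libraries where they do the work, as an engineer would, in place of code of your own. Each camera call takes 0.05 s, during which the arm holds its last target. There are 200 camera calls.

## Task

Drop the two loose vials from the orange rack into the two empty sockets of the tilted rotator head. Then turn the head by hand by its hub knob and let it swing to find by feel which side the unequal load makes heavy, and finish while still gripping the hub knob, holding the head still with that heavy side at the very bottom so that I can clip a counterweight on at the top. Leave the stack of dishes, the pink flask and the amber bottle where they stand.

Things in the scene. Friction and masses are not known exactly. Their poses are not given: they have to be found in the camera images.
- rotator: Fixed bench disc rotator: cream base 210 (x) x 165 (y) x 50 mm under a black round head whose axis leans 30 degrees from vertical towards the rotator's own -x (the panel side, facing the robot). Origin: underside of the base on the bench, z up. The head's axis lies in the plane y = 0; centre of the head's underside: x -17.5, z 132 mm. The bottom of the head's circle is its -x side, at y = 0.
- head (a joint): Angle of the head about its leaning axis, rad, no stops; grows anticlockwise seen from above. 0: socket_a at the very top (rotator +x side), pi: very bottom. Let go (also at the start) it creeps towards heavy side down, about 3 s, no swinging back, but seal drag stops it 18 to 33 degrees short, equally from either side; in that band, and in one as wide round heavy side up, it stays where left.
- face (a point): Centre of the head's face (z out of it), a black disc 216 mm across, 16 mm thick. Six grey sockets on a circle of 76 mm radius, 60 degrees apart; four hold fixed white vials, blue caps, 61 mm high, alike but filled unequally: the heavy side cannot be seen and may lie at any angle, also between sockets. Its pull is 0.05 to 0.085 N m when sideways; drag 0.028 N m plus 0.04 per rad/s.
- hub (a point): Point on the head's axis, 34 mm above its face, where to grip the round knurled aluminium hub knob: 38 mm across, 50 mm high above the face. z points up out of the face along the axis. Around it the sockets begin 53 mm from the axis and stand 32 mm above the face, the vials in them 61 mm.
- socket_a (a point): Empty socket beside the red dot at the head's edge: a grey sleeve, 32 mm inner diameter, 32 mm deep, mouth flared a little (45 mm outside). The point is the centre of its floor, on the head's face; z points out of the socket along the head's axis.
- socket_b (a point): The other empty socket, across the hub from socket_a, the same in all. Centre of its floor, z out of the socket. The two loose vials weigh the same, so once both are in, across from each other, they do not shift the heavy side.
- rack: Orange block, 140 mm (x) x 95 mm (y) x 24 mm, fixed on the bench, with six round wells 18 mm deep and 31 mm across at x -45, 0, 45 and y -22.5, 22.5 mm. Origin: centre of its underside. It stands to the left or to the right of the rotator.
- vial_a: Loose white vial with a blue screw cap: body 28 mm across and 44 mm high, cap 24 mm across, 61 mm high in all, 36 g, upright in a well of the rack (at rack x -45, y -22.5 mm), its underside 6 mm above the bench. Origin: centre of its underside, z along it to the cap. Either vial may go into either socket.
- vial_b: The other loose vial, the same in all, in the rack's well at x 45, y 22.5 mm.
- dishes: Bystander: stack of three closed clear dishes, 94 mm across, 47 mm high, loose. Origin: centre of its underside.
- flask: Bystander: pink drinking flask with a black cap, 68 mm across, 180 mm high, loose. Origin: centre of its underside.
- reagent: Bystander: amber glass bottle with a black cap, 54 mm across, 115 mm high, loose. Origin: centre of its underside.
There are look-alikes about, which are no part of the job. Leave any purple or turquoise look-alike of the vial_a alone.

How it is judged:
On the way, in this order (a step that is already met when the one before it is completed fails the run):
1. both loose vials sit fully down in the two empty sockets, one in each, and are let go ((((distance between vial_a and socket_a below 0.007 m and angle between the z axis of vial_a and the z axis of socket_a, either way round below 0.2 rad) and (distance between vial_b and socket_b below 0.007 m and angle between the z axis of vial_b and the z axis of socket_b, either way round below 0.2 rad)) or ((distance between vial_a and socket_b below 0.007 m and angle between the z axis of vial_a and the z axis of socket_b, either way round below 0.2 rad) and (distance between vial_b and socket_a below 0.007 m and angle between the z axis of vial_b and the z axis of socket_a, either way round below 0.2 rad))) and contact force between the fingers and vial_a below 0.1 N and contact force between the fingers and vial_b below 0.1 N), for 0.2 s.
2. the head is turned by hand: the fingers hold the hub knob while it turns, either way (contact force between the fingers and hub_knob above 2 N and (velocity of joint head above 0.1 rad/s or velocity of joint head below -0.1 rad/s)), for 0.3 s.
At the end, for the whole second after the job is handed in: The fingers grip the hub knob (more than 2 N) and hold the head still, its heavy side within 12 degrees of the very bottom; both loose vials sit fully down in the two sockets (within 7 mm of the floor's centre, in line with it) ((((distance between vial_a and socket_a below 0.007 m and angle between the z axis of vial_a and the z axis of socket_a, either way round below 0.2 rad) and (distance between vial_b and socket_b below 0.007 m and angle between the z axis of vial_b and the z axis of socket_b, either way round below 0.2 rad)) or ((distance between vial_a and socket_b below 0.007 m and angle between the z axis of vial_a and the z axis of socket_b, either way round below 0.2 rad) and (distance between vial_b and socket_a below 0.007 m and angle between the z axis of vial_b and the z axis of socket_a, either way round below 0.2 rad))) and contact force between the fingers and hub_knob above 2 N and velocity of joint head between -0.05 and 0.05 rad/s and y of heavy_point in the frame of rotator between -0.013 and 0.013 m and x of heavy_point in the frame of rotator below -0.04 m); the arm keeps its last pose, push and grip.
It fails at once if the stack of dishes is pushed more than 30 mm from its place (distance of dishes from where it was at the start of the episode above 0.03 m).
It fails at once if the pink flask is pushed more than 30 mm from its place (distance of flask from where it was at the start of the episode above 0.03 m).
It fails at once if the amber bottle is pushed more than 30 mm from its place (distance of reagent from where it was at the start of the episode above 0.03 m).
It also fails if it takes over 72 s, if anything falls off the work surface, if the arm or the gripper's body presses on something with over 40 N, if the wrist force passes 120 N, or if a joint passes its speed limit or range.

## Working session

There is one attempt and no reset: what is moved stays moved. The work goes in short steps, Python scripts to look and compute and a tool call to move; the robot and the scene stay as the last step left them, time stands still between calls to the robot, and variables do not carry over. Pictures are saved under pics/ and viewed, at most 10 in all, crops included, and the job is handed in when it is done.

Besides the shell and the picture viewer there is one more tool, called after "Request:" by a JSON object that holds its "fn" and its "kwargs", one argument or row to a line. servo_tool: Moves the arm, as the interface text tells. Its arguments: {"type":"object","properties":{"moves":{"type":"array"}},"required":["moves"]}

```bash
mkdir -p pics; ls
python3 - <<'E'
from bench import robot
import cv2
for n in("side","top"):
    s=robot.snapshot(n); cv2.imwrite(f"pics/{n}0.png",s["image"])
    print({k:v for k,v in s.items() if k!="image"})
print(robot.get_obs())
E
```

```text
pics
{'fx': 448.4721785962708, 'fy': 448.4721785962708, 'cx': 321.2123632270747, 'cy': 235.44489672471434, 'k1': -0.057078754668845905, 'eye': array([0.1826437 , 0.68938924, 0.66053424]), 'orientation': array([-2.19476448,  0.01796309, -2.72154883])}
{'fx': 605.9688853286182, 'fy': 605.9688853286182, 'cx': 326.49696279253385, 'cy': 243.5822833924093, 'k1': -0.026208601296682836, 'eye': array([ 0.28921452, -0.01544321,  1.45199447]), 'orientation': array([-2.97851078, -0.00839652, -1.54612929])}
{'time': 0.1, 'joint_positions': array([-1.45009054e+00,  8.78921627e-02,  1.37208457e+00,  1.91116255e-05,
        1.68358352e+00, -1.03108616e-01]), 'qvel': array([-0.00057809, -0.0027832 , -0.0047478 ,  0.00057198,  0.00040317,
        0.00061071]), 'joint_torque': array([ 2.24695119e-03, -3.41253591e+01, -3.03303123e+01,  7.19692698e-02,
        3.04020708e-02, -9.16423528e-05]), 'tool_pos': array([ 0.12201171, -0.53580047,  0.20442457]), 'ee_rot': array([-3.13963746e+00, -2.21409937e-04,  2.23816316e-01]), 'wrist_force': array([-0.08979868, -0.90673337,  0.26524254]), 'wrist_torque': array([ 0.02572429,  0.01337047, -0.07338203]), 'finger_force': 0.0, 'width': 0.09411917928574676}
```

View pics/top0.png

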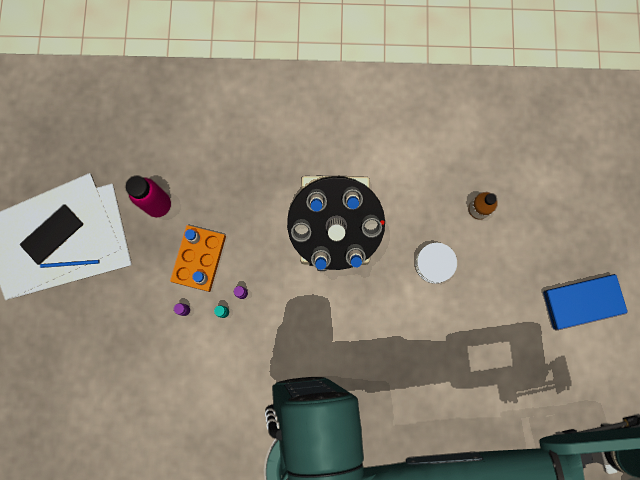

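View pics/side0.png

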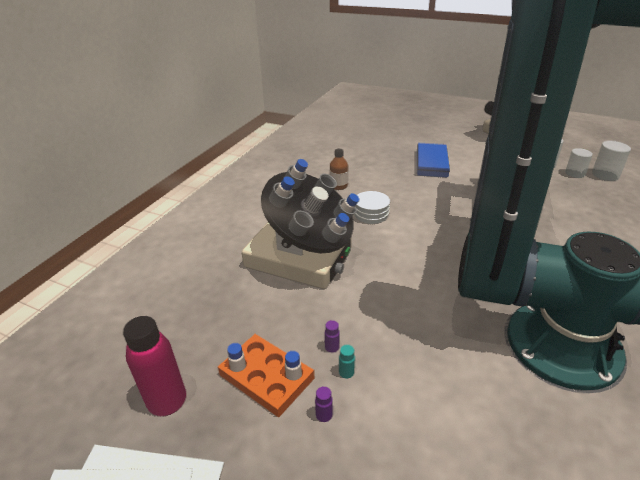

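The top view shows the rack at (198,258), with vial caps at (191,235) and (200,277). The rotator head is at (336,223), the red dot at (382,223), and the empty sockets at (301,230) and (371,226). The purple and turquoise look-alikes stand on the bench at (181,309), (240,292) and (221,311), outside the rack, so the white vials with blue caps in the rack are the ones meant. I'll confirm that with enlarged crops.

```bash
cat > h.py <<'E'
import numpy as np, cv2
from scipy.spatial.transform import Rotation as Ro
from scipy.optimize import least_squares
from bench import robot
def proj(s,P):
    R=Ro.from_euler('xyz',s["orientation"]).as_matrix()
    K=np.array([[s["fx"],0,s["cx"]],[0,s["fy"],s["cy"]],[0,0,1]])
    rv,_=cv2.Rodrigues(R.T)
    return cv2.projectPoints(np.atleast_2d(P).astype(float),rv,-R.T@s["eye"],K,np.array([s["k1"],0,0,0.]))[0][:,0]
def ray(s,uv,z):
    R=Ro.from_euler('xyz',s["orientation"]).as_matrix()
    K=np.array([[s["fx"],0,s["cx"]],[0,s["fy"],s["cy"]],[0,0,1]])
    p=cv2.undistortPoints(np.array([[uv]],float),K,np.array([s["k1"],0,0,0.]))[0,0]
    d=R@np.array([*p,1]); return s["eye"]+d*(z-s["eye"][2])/d[2]
def crop(im,x,y,w,h,f,step=10):
    c=cv2.resize(im[y:y+h,x:x+w],None,fx=f,fy=f,interpolation=cv2.INTER_CUBIC)
    for u in range(-(-x//step)*step,x+w,step):
        cv2.line(c,(int((u-x+.5)*f),0),(int((u-x+.5)*f),5),(0,255,255),1); cv2.putText(c,str(u),(int((u-x)*f)-9,16),0,.35,(0,255,255),1)
    for v in range(-(-y//step)*step,y+h,step):
        cv2.line(c,(0,int((v-y+.5)*f)),(5,int((v-y+.5)*f)),(0,255,255),1); cv2.putText(c,str(v),(7,int((v-y)*f)+7),0,.35,(0,255,255),1)
    return c
E
python3 - <<'E'
from h import *
s=robot.snapshot("top");t=s["image"]; a=crop(t,165,220,70,80,5);b=crop(t,280,170,110,110,5)
c=np.zeros((600,800,3),np.uint8); c[:400,:350]=a; b=cv2.resize(b,(450,450)) if 0 else b[:, :]
c=np.zeros((600,800,3),np.uint8); A=crop(t,165,220,70,80,3.5); c[:A.shape[0],:A.shape[1]]=A; c[:550,250:800]=b
cv2.imwrite("pics/c1.png",c)
s=robot.snapshot("side");t=s["image"]
cv2.imwrite("pics/c2.png",np.hstack([crop(t,235,150,130,140,4),np.vstack([crop(t,212,325,110,95,2.5),np.zeros((560-237,275,3),np.uint8)])]))
E
```

```text
Traceback (most recent call last):
ValueError: all the input array dimensions except for the concatenation axis must match exactly, but along dimension 0, the array at index 0 has size 560 and the array at index 1 has size 561
```

View pics/c1.png

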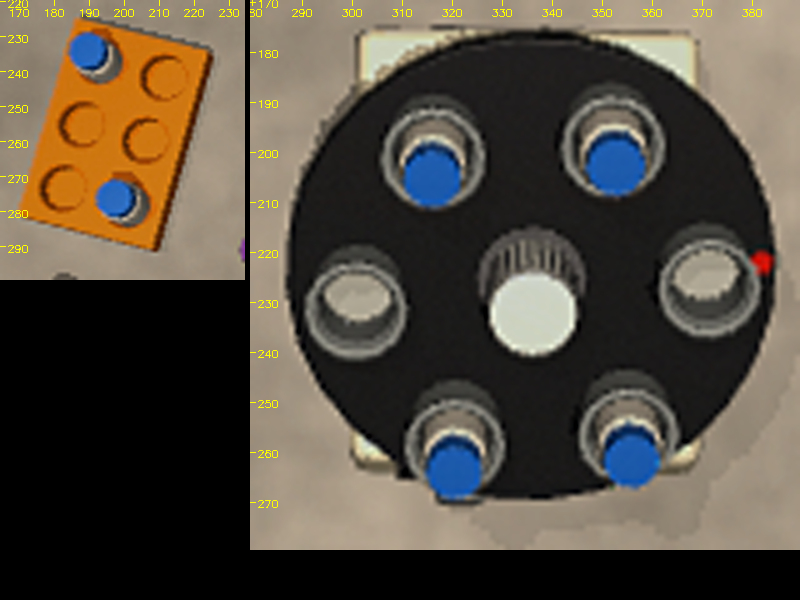

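The crop confirms the two rack vials are white with blue caps, tops at (189.6,233.8) and (197.4,276.6). The hub top is at (336.1,232.5), and socket mouths A and B are at (371.5,227.1) and (300.7,231.5). The red dot is at (382.1,221.9).

```bash
cat >> h.py <<'E'
def headpts(p,th,loc):  # loc: list of (r, ang, h) ; p=(x,y,yaw) rotator
    a=np.array([-.5,0,np.sqrt(.75)]); ex=np.array([np.sqrt(.75),0,.5]); ey=np.array([0,1.,0])
    c=np.array([-.0175,0,.132])+.016*a
    P=np.array([c+h*a+r*(np.cos(th+g)*ex+np.sin(th+g)*ey) for r,g,h in loc])
    return P@Ro.from_euler('z',p[2]).as_matrix().T+np.array([p[0],p[1],0])
E
python3 - <<'E'
from h import *
s=robot.snapshot("top")
d=np.pi/180
loc=[(.076,g*d,.061) for g in(60,120,240,300)]+[(0,0,.05),(.076,0,.032),(.076,np.pi,.032)]
# a at image right(-y): anticlockwise from above: right->up->left->down ; +60 from a = upper right
px=np.array([(352.5,202.1),(315.9,204.3),(320.3,263.1),(355.9,261.1),(336.1,232.5),(371.5,227.1),(300.7,231.5)])
f=lambda q:(proj(s,headpts(q[:3],q[3],loc))-px).ravel()
r=least_squares(f,[.33,-.01,0,-1.57]); print("rot",r.x,np.round(r.fun.reshape(-1,2),1).tolist())
lr=np.array([(-45,-22.5,67),(45,22.5,67)])/1e3
lc=np.array([(70,47.5,24),(70,-47.5,24),(-70,-47.5,24),(-70,47.5,24)])/1e3
pr=np.array([(189.6,233.8),(197.4,276.6),(185.9,224.6),(225.1,234.4),(209.4,290.9),(170.2,281.5)])
best=None
for y0 in (.2,-2.9):
  for o in (lr,lr[::-1]):
    L=np.vstack([o,lc])
    g=lambda q:(proj(s,L@Ro.from_euler('z',q[2]).as_matrix().T+np.array([q[0],q[1],0]))-pr).ravel()
    for L in (np.vstack([o,lc]),np.vstack([o,np.roll(lc,2,0)])):
      q=least_squares(g,[.25,.3,y0]); 
      if best is None or q.cost<best[0].cost: best=(q,L)
q,L=best; print("rack",q.x,q.cost,np.round(q.fun.reshape(-1,2),1).tolist())
print("vials",L[:2]@Ro.from_euler('z',q.x[2]).as_matrix().T+np.array([q.x[0],q.x[1],0]))
S=robot.snapshot("side");t=S["image"].copy()
for P in headpts(r.x[:3],r.x[3],loc+[(.1,0,0)]): cv2.circle(t,tuple(np.round(proj(S,P)[0]).astype(int)),1,(0,255,0),-1)
for P in L[:2]@Ro.from_euler('z',q.x[2]).as_matrix().T+np.array([q.x[0],q.x[1],0]): cv2.circle(t,tuple(np.round(proj(S,P)[0]).astype(int)),1,(0,255,0),-1)
print(headpts(r.x[:3],r.x[3],[(.076,0,0),(.076,np.pi,0),(0,0,.034),(.076,0,.032),(.076,np.pi,.032)]))
cv2.imwrite("pics/c2.png",np.hstack([crop(t,235,150,130,140,4),cv2.resize(crop(t,212,325,110,95,2.5),(275,560))[:, :]]) if 0 else np.hstack([crop(t,235,150,130,140,4),cv2.copyMakeBorder(crop(t,212,325,110,96,2.5),0,320,0,0,0)]))
E
```

```text
rot [ 0.57359244 -0.04096738 -0.00577112 -1.47271519] [[0.1, 0.3], [-0.1, 0.4], [0.0, 0.4], [-0.1, 0.3], [0.0, -0.7], [-0.0, -0.3], [0.1, -0.4]]
rack [ 0.48253547  0.28411507 -0.21422512] 0.7046269313935183 [[0.1, 0.3], [0.5, -0.4], [0.4, 0.3], [-0.6, -0.2], [-0.5, 0.1], [-0.0, -0.1]]
vials [[0.53129012 0.29653418 0.067     ]
 [0.43378083 0.27169595 0.067     ]]
[[ 0.55410142 -0.11649089  0.14957752]
 [ 0.54208432  0.03485046  0.1421353 ]
 [ 0.53109315 -0.04072211  0.17530127]
 [ 0.53810168 -0.11639855  0.17729033]
 [ 0.52608458  0.03494279  0.16984811]]
```

View pics/c2.png

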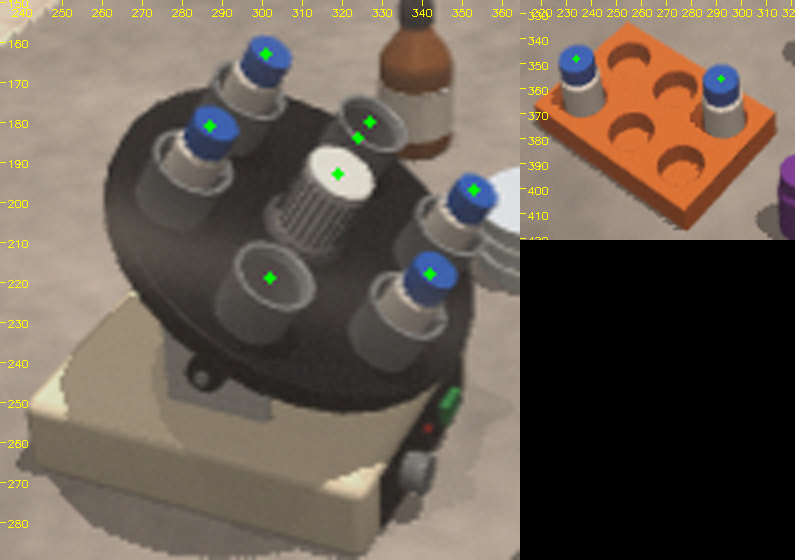

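The model projects onto both views within a pixel. The tool stays vertical, so I'll tilt each vial about 30° in the grip, using its well's wall, before dropping it.

Request:
{"fn": "servo_tool", "kwargs": {
  "moves": [
    [0,0,-1.5,1.0,0.4],
    [0,0,-3,2.14,0.4],
    [0,0,-4,2.14,0.4],
    [0,0,-4,2.14,0.4]
  ]
}}

```text
time: 0.63
tool_pos: [0.1223, -0.5382, 0.3128]
ee_rot: [3.129, -0.002, -0.0]
wrist_force: [-0.3, 0.3, 0.1]
width: 0.0708
finger_force: 0.0
```

Request:
{"fn": "servo_tool", "kwargs": {
  "moves": [
    [6,-16,0,0,0.4],
    [6,-16,0,0,0.4],
    [6,-16,0,0,0.4],
    [6,-16,0,0,0.4],
    [6,-16,0,0,0.4],
    [6,-16,0,0,0.4],
    [6,-16,0,0,0.4],
    [6,-16,0,0,0.4],
    [6,-16,0,0,0.4],
    [6,-16,0,0,0.4]
  ]
}}

```text
time: 1.47
tool_pos: [0.2683, -0.1443, 0.3047]
ee_rot: [3.142, -0.0, -0.001]
wrist_force: [2.2, -0.8, -0.1]
width: 0.0567
finger_force: 0.0
```

Request:
{"fn": "servo_tool", "kwargs": {
  "moves": [
    [6.4,-16.4,0,0,0.4],
    [6.4,-16.4,0,0,0.4],
    [6.4,-16.4,0,0,0.4],
    [6.4,-16.4,0,0,0.4],
    [6.4,-16.4,0,0,0.4],
    [6.4,-16.4,0,0,0.4],
    [6.4,-16.4,0,0,0.4],
    [6.4,-16.4,0,0,0.4],
    [6.4,-16.4,0,0,0.4],
    [6.4,-16.4,0,0,0.4]
  ]
}}

```text
time: 2.3
tool_pos: [0.4199, 0.2442, 0.3044]
ee_rot: [3.141, 0.001, 0.001]
wrist_force: [1.2, -0.8, 0.8]
width: 0.0563
finger_force: 0.0
```

Request:
{"fn": "servo_tool", "kwargs": {
  "moves": [
    [0,0,0,0,0.4],
    [0,0,0,0,0.4],
    [0,0,0,0,0.4]
  ]
}}

```text
time: 2.55
tool_pos: [0.4197, 0.2415, 0.3046]
ee_rot: [3.14, 0.002, 0.0]
wrist_force: [0.3, -0.0, 0.7]
width: 0.0567
finger_force: 0.0
```

Request:
{"fn": "servo_tool", "kwargs": {
  "moves": [
    [0.56,-1.21,1,0,0.4],
    [0.56,-1.21,2.5,0,0.4],
    [0.56,-1.21,4,0,0.4],
    [0.56,-1.21,5.5,0,0.4],
    [0.56,-1.21,7,0,0.4],
    [0.56,-1.21,8.5,0,0.4],
    [0.56,-1.21,9.5,0,0.4],
    [0.56,-1.21,10.5,0,0.4],
    [0.56,-1.21,10.5,0,0.4],
    [0.56,-1.21,10.5,0,0.4]
  ]
}}

```text
time: 3.38
tool_pos: [0.4334, 0.2703, 0.0427]
ee_rot: [3.14, 0.002, -0.002]
wrist_force: [-0.2, 0.7, 0.1]
width: 0.0563
finger_force: 0.0
```

Request:
{"fn": "servo_tool", "kwargs": {
  "moves": [
    [0,0,0,0,1],
    [0,0,0,0,1],
    [0,0,0,0,1],
    [0,0,0,0,1],
    [0,0,0,0,1],
    [0,0,0,0,1]
  ]
}}

```text
time: 3.88
tool_pos: [0.4349, 0.2725, 0.0442]
ee_rot: [-3.141, -0.002, -0.0]
wrist_force: [1.0, -0.5, 3.2]
width: 0.0268
finger_force: 30.0
```

Request:
{"fn": "servo_tool", "kwargs": {
  "moves": [
    [0,0,-0.48,0,1],
    [0,0,-0.48,0,1],
    [-0.25,0,-0.48,0,1],
    [-0.5,0,-0.5,0,1],
    [-0.75,0,-0.53,0,1],
    [-0.95,0,-0.56,0,1],
    [-0.95,0,-0.56,0,1]
  ]
}}

```text
time: 4.47
tool_pos: [0.409, 0.2722, 0.0571]
ee_rot: [3.142, 0.001, 0.0]
wrist_force: [1.7, -0.2, 2.0]
width: 0.0268
finger_force: 30.0
```

Request:
{"fn": "servo_tool", "kwargs": {
  "moves": [
    [0,0,-1,0,1],
    [0,0,-2.5,0,1],
    [0,0,-4,0,1],
    [0,0,-4,0,1]
  ]
}}

```text
time: 4.8
tool_pos: [0.4124, 0.2739, 0.1643]
ee_rot: [-3.136, -0.009, 0.0]
wrist_force: [0.2, 0.3, 0.5]
width: 0.0268
finger_force: 30.0
```

Run:
```python
from h import *
S=robot.snapshot("side");T=robot.snapshot("top");print(robot.get_obs()["tool_pos"])
u,v=proj(S,robot.get_obs()["tool_pos"])[0].astype(int);print(u,v)
a=crop(S["image"],u-70,v-70,110,110,5)
b=cv2.copyMakeBorder(crop(T["image"],120,150,125,180,2),0,190,0,0,0)
cv2.imwrite("pics/d1.png",np.hstack([a,b]))
```

```text
[0.40990268 0.27246951 0.1579672 ]
302 322
```

View pics/d1.png

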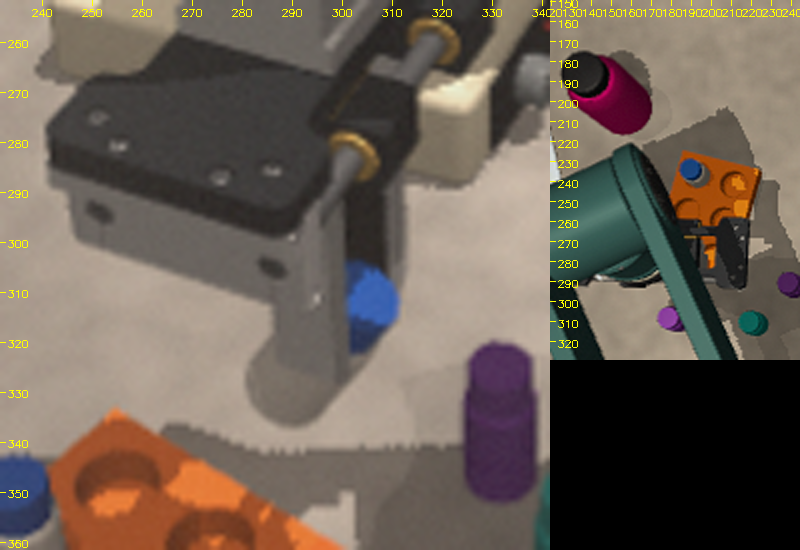

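The vial is held with its cap to the right (306,308) and its bottom to the left (287,331), so it leans towards −x as wanted. I'll fit its tilt from the outline.

Run:
```python
from h import *
S=robot.snapshot("side");p=robot.get_obs()["tool_pos"];print(p)
an=np.linspace(0,2*np.pi,60)
C=np.vstack([np.c_[r*np.cos(an),r*np.sin(an),0*an+h] for r,h in((.014,0),(.014,.044),(.012,.044),(.012,.061))])
def uv(q): return proj(S,C@Ro.from_euler('y',-q[0]).as_matrix().T+np.array([q[1],p[1],q[2]]))
D=np.array([(-1,0),(0,1),(1,0)]);m=np.array([-280.3,336.7,311.5])
q=least_squares(lambda q:(uv(q)@D.T).max(0)-m,[.5,p[0]+.02,p[2]-.03],x_scale=[.1,.01,.01])
print(q.x,q.x[0]*57.3,q.fun, "bottom rel TCP mm",1e3*(q.x[1]-p[0]),1e3*(q.x[2]-p[2]))
# independent: blue pixel hull and white-body pixels check
im=S["image"].copy()
cv2.polylines(im,[cv2.convexHull(np.round(uv(q.x)).astype(np.int32))],True,(0,0,255),1)
cv2.imwrite("pics/d2.png",crop(im,250,270,80,80,7))
```

```text
[0.40901467 0.27188131 0.15598068]
[0.5016027  0.43547495 0.13283906] 28.741834673989146 [ 0.00000000e+00 -5.68434189e-14  0.00000000e+00] bottom rel TCP mm 26.46027979886334 -23.141625432228725
```

View pics/d2.png

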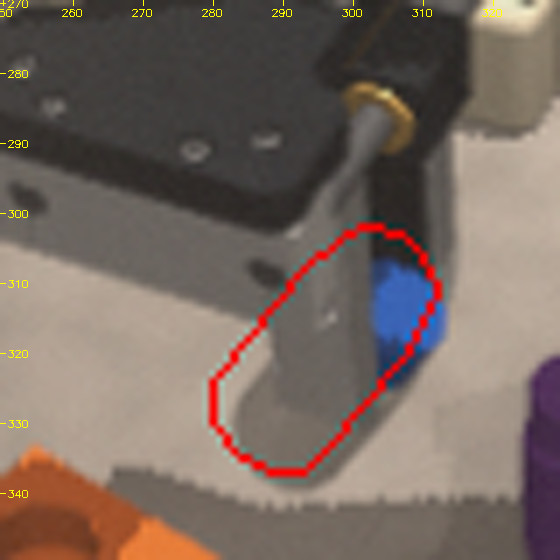

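Run:
```python
from h import *
S=robot.snapshot("side");p=robot.get_obs()["tool_pos"];print(p)
an=np.linspace(0,2*np.pi,60)
C=np.vstack([np.c_[r*np.cos(an),r*np.sin(an),0*an+h] for r,h in((.014,0),(.014,.044),(.012,.044),(.012,.061))])
def uv(q): return proj(S,C@Ro.from_euler('y',-q[0]).as_matrix().T+np.array([q[1],p[1],q[2]]))
D=np.array([(-1,0),(0,1),(1,0),(0,-1),(.8,.6)]);m=np.array([-282.8,339.5,313.5,-306.5,.8*303+.6*330])
q=least_squares(lambda q:(uv(q)@D.T).max(0)-m,[.5,p[0]+.02,p[2]-.03],x_scale=[.1,.01,.01])
print(q.x,q.x[0]*57.3,q.fun, "bottom rel TCP mm",1e3*(q.x[1]-p[0]),1e3*(q.x[2]-p[2]))
im=S["image"].copy()
cv2.polylines(im,[cv2.convexHull(np.round(uv(q.x)).astype(np.int32))],True,(0,0,255),1)
cv2.imwrite("pics/d3.png",crop(im,265,285,60,60,9))
```

```text
[0.40862632 0.27161539 0.15491019]
[0.49258581 0.4325844  0.1265418 ] 28.225166720958295 [ 0.52334055  0.34608767 -0.3111027   0.83950543  0.96160225] bottom rel TCP mm 23.9580846778798 -28.368387728356677
```

View pics/d3.png

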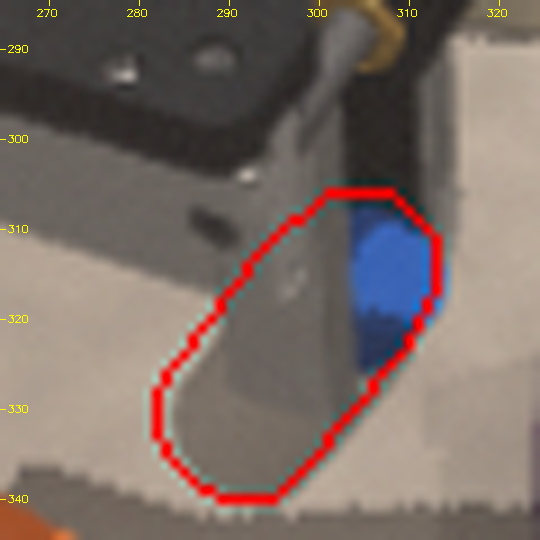

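The overlay fits: the vial leans 28°, with its bottom 24 mm ahead of the TCP and 28 mm below it. I'll move it over socket B.

Request:
{"fn": "servo_tool", "kwargs": {
  "moves": [
    [0.5,1,-1.5,0,1],
    [1.3,2.5,-2.25,0,1],
    [2,4,-2.25,0,1],
    [2.6,5.5,-2.25,0,1],
    [3,7,-2.25,0,1],
    [3.3,8.4,-2.25,0,1],
    [3.44,9.46,-2.25,0,1],
    [3.44,9.46,-2.25,0,1],
    [3.44,9.46,-2.25,0,1],
    [3.44,9.46,-2.25,0,1]
  ]
}}

```text
time: 5.83
tool_pos: [0.4952, 0.0362, 0.2113]
ee_rot: [-3.141, 0.004, -0.0]
wrist_force: [0.7, -0.4, -0.4]
width: 0.0267
finger_force: 30.0
```

```bash
cat >> h.py <<'E'
ROT=np.array([.57359244,-.04096738,-.00577112])
def red(n="side"):
    s=robot.snapshot(n); im=s["image"].astype(int); b,g,r=im[...,0],im[...,1],im[...,2]
    w=((r>130)&(g<60)&(b<60)).astype(float); 
    pr=proj(s,headpts(ROT,0,[(.1,t,0) for t in np.linspace(0,6.28,60)])); lo,hi=pr.min(0)-4,pr.max(0)+4
    M=np.zeros_like(w); M[int(lo[1]):int(hi[1]),int(lo[0]):int(hi[0])]=1; w*=M
    if w.sum()<2: return None
    v,u=np.nonzero(w); px=np.array([u.mean(),v.mean()])
    q=[least_squares(lambda q:proj(s,headpts(ROT,q[0],[(.1,0,0)]))[0]-px,[t]) for t in np.arange(-3,3,.7)]
    q=min(q,key=lambda r:r.cost); return np.degrees(q.x[0]),q.cost,px,w.sum()
E
python3 - <<'E'
from h import *
print(robot.get_obs()["tool_pos"]); print(red("side"),red("top"))
E
```

```text
[0.49518811 0.036214   0.2113185 ]
None (np.float64(-84.79640626573757), np.float64(0.18036175655258854), array([382.11111111, 221.66666667]), np.float64(9.0))
```

Request:
{"fn": "servo_tool", "kwargs": {
  "moves": [
    [0.15,0.04,0.25,0,1],
    [0.3,0.04,0.5,0,1],
    [0.45,0.04,0.76,0,1],
    [0.6,0.04,1.02,0,1],
    [0.7,0.04,1.2,0,1],
    [0.8,0.04,1.4,0,1],
    [0.8,0.04,1.4,0,1]
  ]
}}

```text
time: 6.52
tool_pos: [0.516, 0.0347, 0.1765]
ee_rot: [-3.142, 0.003, -0.0]
wrist_force: [-0.4, 0.6, -0.3]
width: 0.0268
finger_force: 30.0
```

Run:
```python
from h import *
o=robot.get_obs();print(o["tool_pos"],o["wrist_force"]); print(red("side"),red("top"))
```

```text
[0.51597668 0.03467407 0.17646075] [-0.41119546  0.55980675 -0.34185314]
None (np.float64(-84.79640626573757), np.float64(0.18036175655258854), array([382.11111111, 221.66666667]), np.float64(9.0))
```

Request:
{"fn": "servo_tool", "kwargs": {
  "moves": [
    [0,0,0,0,0.55],
    [0,0,0,0,0.55],
    [0,0,0,0,0.55],
    [0,0,0,0,0.55],
    [0,0,0,0,0.55]
  ]
}}

```text
time: 7.03
tool_pos: [0.5163, 0.0346, 0.1786]
ee_rot: [3.142, -0.001, -0.0]
wrist_force: [-0.8, -0.4, -0.4]
width: 0.042
finger_force: 0.0
```

Request:
{"fn": "servo_tool", "kwargs": {
  "moves": [
    [0,0,-1.5,0,0.55],
    [0,0,-3,0,0.55],
    [0,-1.5,-4,0,0.55],
    [0,-3,-4,0,0.55],
    [0,-4.5,-4,0,0.55],
    [0,-6,-4,0,0.4],
    [0,-7.5,-4,0,0.4],
    [0,-7.5,-4,0,0.4]
  ]
}}

```text
time: 7.7
tool_pos: [0.5153, 0.2281, 0.2776]
ee_rot: [-3.139, 0.001, 0.007]
wrist_force: [0.3, 0.2, 0.5]
width: 0.0554
finger_force: 0.0
```

Run:
```python
from h import *
o=robot.get_obs();print(o["tool_pos"],o["ee_rot"]); print(red("top"))
S=robot.snapshot("side");T=robot.snapshot("top")
# numeric check of cap position: blue blob centroids in top view near rotator
b,g,r=[T["image"][...,i].astype(int) for i in range(3)]
w=((b>110)&(r<70)&(g<130)).astype(np.uint8);w[:,:280]=0;w[:,395:]=0;w[290:]=0
n,_,st,ce=cv2.connectedComponentsWithStats(w);print([(s_[4],c.round(1).tolist()) for s_,c in zip(st[1:],ce[1:])])
th=-84.5*np.pi/180
print(proj(T,headpts(ROT,th,[(.076,k*np.pi/3,.061) for k in range(6)])).round(1).tolist())
cv2.imwrite("pics/e1.png",crop(S["image"],235,150,130,140,4))
```

```text
[0.51528217 0.22809112 0.27758998] [-3.13853148e+00  1.10502898e-03  7.40587808e-03]
(np.float64(-84.99048241778182), np.float64(0.11773631613474027), array([382.        , 221.81818182]), np.float64(11.0))
[(np.int32(102), [352.6, 202.9]), (np.int32(98), [316.0, 205.1]), (np.int32(98), [300.2, 238.3]), (np.int32(88), [355.9, 261.6]), (np.int32(91), [320.4, 264.0])]
[[372.3, 231.4], [352.6, 202.4], [315.9, 204.7], [300.1, 235.6], [320.3, 263.4], [355.7, 261.4]]
```

Run:
```python
from h import *
S=robot.snapshot("side")
b,g,r=[S["image"][...,i].astype(int) for i in range(3)]
w=((b>110)&(r<80)&(g<130)).astype(np.uint8);w[:,:235]=0;w[:,400:]=0;w[290:]=0;w[:150]=0
n,_,st,ce=cv2.connectedComponentsWithStats(w);print([(s_[4],c.round(1).tolist()) for s_,c in zip(st[1:],ce[1:])])
th=-84.5*np.pi/180
print(proj(S,headpts(ROT,th,[(.076,k*np.pi/3,.055) for k in range(6)])).round(1).tolist())
print("lifted 10",proj(S,headpts(ROT,th,[(.076,np.pi,.065)])).round(1))
print("lean/shift 5 downhill",proj(S,headpts(ROT,th,[(.076,np.pi,.055)])+np.array([-.0043,0,-.0025])).round(1))
```

```text
[(np.int32(55), [301.8, 162.6]), (np.int32(1), [295.0, 165.0]), (np.int32(73), [288.5, 180.4]), (np.int32(52), [353.4, 197.3]), (np.int32(1), [347.0, 198.0]), (np.int32(83), [312.0, 210.6]), (np.int32(1), [304.0, 211.0]), (np.int32(72), [343.2, 217.0]), (np.int32(1), [304.0, 215.0]), (np.int32(1), [336.0, 218.0])]
[[331.7, 173.4], [300.2, 164.9], [286.1, 183.1], [306.8, 211.9], [340.9, 219.5], [351.7, 199.3]]
lifted 10 [[309.  208.6]]
lean/shift 5 downhill [[308.9 213.4]]
```

View pics/e1.png

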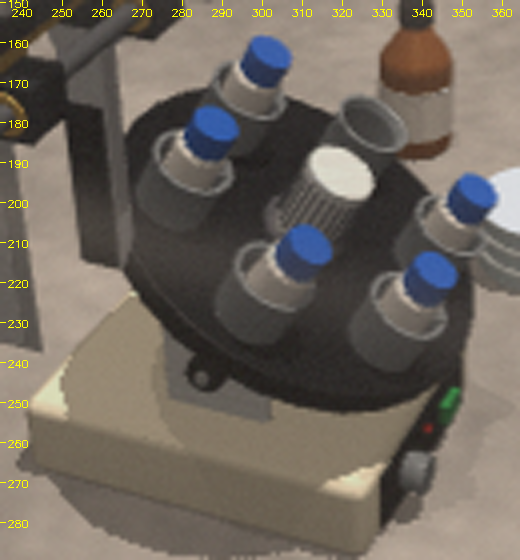

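The side view shows the vial fully down in socket B, cap at (304,212), leaning slightly within its clearance. Next is vial_a, with the tool yawed 45° to stay clear of the flask.

Request:
{"fn": "servo_tool", "kwargs": {
  "moves": [
    [0.3,-1,0,-1.1,0.4],
    [0.64,-2,0,-2.2,0.4],
    [0.64,-2.74,0,-3.3,0.4],
    [0.64,-2.74,0,-4.4,0.4],
    [0.64,-2.74,0,-5.5,0.4],
    [0.64,-2.74,0,-6.6,0.4],
    [0.64,-2.74,0,-7.5,0.4],
    [0.64,-2.74,0,-7.5,0.4],
    [0.64,-2.74,0,-7.5,0.4],
    [0.64,-2.74,0,-7.5,0.4]
  ]
}}

```text
time: 8.73
tool_pos: [0.5327, 0.2895, 0.2784]
ee_rot: [3.141, -0.0, 0.781]
wrist_force: [-0.4, -0.6, 0.1]
width: 0.0559
finger_force: 0.0
```

Run:
```python
from h import *
o=robot.get_obs();p=o["tool_pos"];print(p,o["ee_rot"])
R=Ro.from_euler('xyz',o["ee_rot"]).as_matrix();print((R.T@(np.array([.5316,.2970,.042])-p)/.025).round(2))
T=robot.snapshot("top"); print(ray(T,(138,187),.18), ray(T,(158,205),.0))
```

```text
[0.53269685 0.28948843 0.27840405] [ 3.14126554e+00 -1.25335733e-04  7.81309244e-01]
[ 0.18 -0.25  9.46]
[0.61198524 0.3892973  0.18      ] [0.61350821 0.39392907 0.        ]
```

Request:
{"fn": "servo_tool", "kwargs": {
  "moves": [
    [0.18,-0.25,1.5,0,0.4],
    [0.18,-0.25,3,0,0.4],
    [0.18,-0.25,4.5,0,0.4],
    [0.18,-0.25,6,0,0.4],
    [0.18,-0.25,7.5,0,0.4],
    [0.18,-0.25,8.7,0,0.4],
    [0.18,-0.25,9.46,0,0.4],
    [0.18,-0.25,9.46,0,0.4],
    [0.18,-0.25,9.46,0,0.4]
  ]
}}

```text
time: 9.53
tool_pos: [0.5304, 0.2977, 0.0407]
ee_rot: [-3.141, 0.003, 0.784]
wrist_force: [0.6, 0.1, 0.6]
width: 0.0566
finger_force: 0.0
```

Request:
{"fn": "servo_tool", "kwargs": {
  "moves": [
    [0,0,0,0,1],
    [0,0,0,0,1],
    [0,0,0,0,1],
    [0,0,0,0,1],
    [0,0,0,0,1],
    [0,0,0,0,1]
  ]
}}

```text
time: 10.03
tool_pos: [0.5319, 0.2985, 0.043]
ee_rot: [3.141, -0.002, 0.785]
wrist_force: [-0.0, 0.6, 4.0]
width: 0.0269
finger_force: 30.0
```

Request:
{"fn": "servo_tool", "kwargs": {
  "moves": [
    [0,0,-0.48,0,1],
    [0,0,-0.48,0,1],
    [-0.25,0,-0.48,0,1],
    [-0.5,0,-0.5,0,1],
    [-0.75,0,-0.53,0,1],
    [-0.98,0,-0.56,0,1],
    [-0.98,0,-0.56,0,1],
    [-0.98,0,-0.56,0,1]
  ]
}}

```text
time: 10.7
tool_pos: [0.5132, 0.2802, 0.0558]
ee_rot: [3.141, 0.001, 0.785]
wrist_force: [1.5, -0.5, 2.4]
width: 0.0269
finger_force: 30.0
```

Request:
{"fn": "servo_tool", "kwargs": {
  "moves": [
    [0,0,-1.5,0,1],
    [0,0,-3,0,1],
    [-1,-1,-4,1.1,1],
    [-2,-2,-4,2.2,1],
    [-3.17,-2.71,-4,3.3,1],
    [-3.17,-2.71,-4,4.4,1],
    [-3.17,-2.71,-4,5.5,1],
    [-3.17,-2.71,-4,6.6,1],
    [-3.17,-2.71,-4,7.5,1],
    [-3.17,-2.71,-4,7.5,1]
  ]
}}

```text
time: 11.53
tool_pos: [0.4081, 0.2719, 0.1542]
ee_rot: [3.139, 0.004, -0.002]
wrist_force: [0.8, 0.1, 0.3]
width: 0.0272
finger_force: 30.0
```

Request:
{"fn": "servo_tool", "kwargs": {
  "moves": [
    [0,0,0,0,1],
    [0,0,0,0,1],
    [0,0,0,0,1]
  ]
}}

```text
time: 11.78
tool_pos: [0.4095, 0.2725, 0.1552]
ee_rot: [3.141, 0.001, 0.001]
wrist_force: [-0.1, 0.2, -0.7]
width: 0.0269
finger_force: 30.0
```

Run:
```python
from h import *
o=robot.get_obs();p=o["tool_pos"];print(p,o["ee_rot"],red("top"))
S=robot.snapshot("side")
def blue(im): 
    b,g,r=[im[...,i].astype(int) for i in range(3)]; w=(b>90)&(r<100)&(b-r>50)&(b-g>25); v,u=np.nonzero(w); return u,v
d=cv2.imread("pics/d3.png");u,v=blue(d);u=u/9-.5+265;v=v/9-.5+285
pt=proj(S,[.40863,.27162,.15491])[0]
print("old",u.min(),u.max(),v.min(),v.max(),u.mean(),v.mean(),"tcp",pt)
im=S["image"];pt=proj(S,p)[0];x,y=int(pt[0])-35,int(pt[1])-40
u,v=blue(im[y:y+60,x:x+60]);u=u+x;v=v+y
print("new",u.min(),u.max(),v.min(),v.max(),u.mean(),v.mean(),"tcp",pt,len(u))
q=(.4926,p[0]+.024,p[2]-.0284)
an=np.linspace(0,2*np.pi,60)
C=np.vstack([np.c_[r*np.cos(an),r*np.sin(an),0*an+h] for r,h in((.014,0),(.014,.044),(.012,.044),(.012,.061))])
h=cv2.convexHull(np.round(proj(S,C@Ro.from_euler('y',-q[0]).as_matrix().T+np.array([q[1],p[1],q[2]]))).astype(np.int32))
im2=im.copy();cv2.polylines(im2,[h],True,(0,0,255),1);cv2.imwrite("pics/f1.png",crop(im2,x,y,60,60,9))
```

```text
[0.40946926 0.27254122 0.15518107] [3.14069055e+00 1.38061344e-03 1.02658292e-03] (np.float64(-84.99048241778182), np.float64(0.11773631613474027), array([382.        , 221.81818182]), np.float64(11.0))
old 303.3888888888889 313.5 307.6111111111111 324.72222222222223 307.6121238247731 314.709590672086 tcp [303.52363975 323.66375702]
new 303 313 309 322 307.70940170940173 315.5042735042735 tcp [302.75457332 323.7920944 ] 117
```

View pics/f1.png

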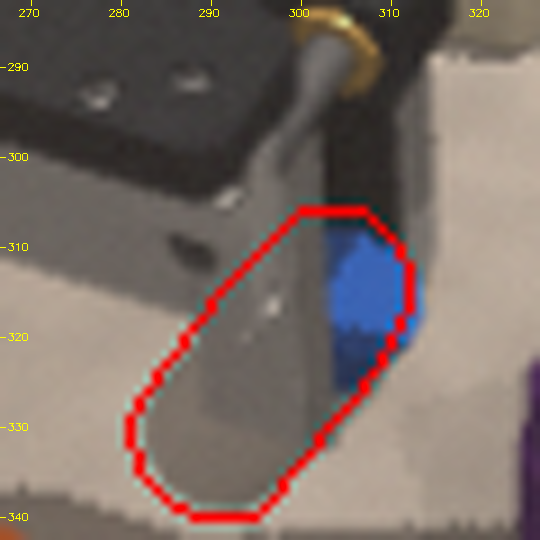

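The vial_a outline matches the same overlay within a pixel, so it has the same 28° lean. I'll carry it to socket A.

Request:
{"fn": "servo_tool", "kwargs": {
  "moves": [
    [0,0.5,-1.6,0,1],
    [0,1,-3.2,0,1],
    [0.5,1.8,-4.7,0,1],
    [1,3,-6,0,1],
    [1.5,4.5,-6.6,0,1],
    [2,6,-6.6,0,1],
    [2.5,7.6,-6.6,0,1],
    [3,9.2,-6.6,0,1],
    [3.4,10.8,-6.6,0,1],
    [3.7,12.4,-6.6,0,1]
  ]
}}

```text
time: 12.72
tool_pos: [0.5019, -0.0356, 0.3207]
ee_rot: [-3.142, -0.0, 0.001]
wrist_force: [0.8, 0.8, 0.0]
width: 0.0269
finger_force: 30.0
```

Request:
{"fn": "servo_tool", "kwargs": {
  "moves": [
    [0.2,1.6,0,0,1],
    [0.24,3.14,0,0,1],
    [0.24,3.14,1,0,1],
    [0.24,3.14,2.5,0,1],
    [0.24,3.14,4,0,1],
    [0.24,3.14,4,0,1],
    [0.24,3.14,4,0,1]
  ]
}}

```text
time: 13.3
tool_pos: [0.5056, -0.1116, 0.2177]
ee_rot: [-3.139, 0.007, -0.0]
wrist_force: [0.0, -0.3, 0.2]
width: 0.0268
finger_force: 30.0
```

Run:
```python
from h import *
p=robot.get_obs()["tool_pos"];q=red("top") ;print(p,q)
th=np.radians(-84.9)
M=headpts(ROT,th,[(.076,0,.047),(.076,0,.006)])
for m in M:
    d=m+np.array([-.023,0,.0284])-p; print((d*[1,-1,-1]/.025).round(2))
```

```text
[ 0.50555348 -0.1115912   0.21773544] None
[ 0.06  0.19 -0.02]
[0.88 0.2  1.4 ]
```

Request:
{"fn": "servo_tool", "kwargs": {
  "moves": [
    [0,0,0,0,1],
    [0,0,0,0,1]
  ]
}}

```text
time: 13.52
tool_pos: [0.5098, -0.1126, 0.2254]
ee_rot: [3.139, -0.008, 0.0]
wrist_force: [0.7, 0.5, 1.0]
width: 0.0268
finger_force: 30.0
```

Request:
{"fn": "servo_tool", "kwargs": {
  "moves": [
    [0,0,0,0,1],
    [0,0,0,0,1],
    [0,0,0,0,1],
    [0,0,0,0,1]
  ]
}}

```text
time: 13.85
tool_pos: [0.5078, -0.1122, 0.2214]
ee_rot: [3.141, -0.001, -0.0]
wrist_force: [-1.3, 0.8, -0.6]
width: 0.027
finger_force: 30.0
```

Request:
{"fn": "servo_tool", "kwargs": {
  "moves": [
    [-0.03,0.17,0.13,0,1],
    [-0.03,0.17,0.13,0,1],
    [0.1,0.17,0.38,0,1],
    [0.25,0.17,0.63,0,1],
    [0.4,0.17,0.88,0,1],
    [0.55,0.17,1.13,0,1],
    [0.7,0.17,1.38,0,1],
    [0.79,0.17,1.55,0,1],
    [0.79,0.17,1.55,0,1]
  ]
}}

```text
time: 14.6
tool_pos: [0.5271, -0.1162, 0.1805]
ee_rot: [-3.141, 0.002, -0.0]
wrist_force: [-0.1, 0.7, -0.1]
width: 0.0268
finger_force: 30.0
```

Request:
{"fn": "servo_tool", "kwargs": {
  "moves": [
    [0,0,0,0,0.55],
    [0,0,0,0,0.55],
    [0,0,0,0,0.55],
    [0,0,0,0,0.55],
    [0,0,0,0,0.55]
  ]
}}

```text
time: 15.02
tool_pos: [0.5274, -0.1164, 0.1824]
ee_rot: [3.141, -0.001, -0.0]
wrist_force: [-0.6, -0.4, 0.6]
width: 0.0422
finger_force: 0.0
```

Request:
{"fn": "servo_tool", "kwargs": {
  "moves": [
    [0,0,-1.5,0,0.55],
    [0,0,-3,0,0.55],
    [-1,1,-4.5,0,0.5],
    [-2.5,1,-5.5,0,0.5],
    [-4,1,-5.5,0,0.4],
    [-5.5,1,-5.5,0,0.4],
    [-7,1,-5.5,0,0.4],
    [-7,1,-5.5,0,0.4]
  ]
}}

```text
time: 15.68
tool_pos: [0.3476, -0.1408, 0.3217]
ee_rot: [3.139, -0.002, -0.003]
wrist_force: [0.9, 0.5, -0.1]
width: 0.0562
finger_force: 0.0
```

```bash
cat >> h.py <<'E'
def caps(n,th):
    T=robot.snapshot(n); b,g,r=[T["image"][...,i].astype(int) for i in range(3)]
    w=((b>110)&(r<75)&(g<130)).astype(np.uint8); E=proj(T,headpts(ROT,np.radians(th),[(.076,k*np.pi/3,.061 if n=="top" else .055) for k in range(6)]))
    k,_,st,ce=cv2.connectedComponentsWithStats(w); ce=ce[1:][st[1:,4]>20]
    return [(i,e.round(1).tolist(),(ce[np.argmin(np.hypot(*(ce-e).T))]-e).round(1).tolist()) for i,e in enumerate(E)]
E
python3 - <<'E'
from h import *
print(robot.get_obs()["tool_pos"])
print(red("top"),red("side"))
q=red("top"); th=q[0]+.4 if q else -84.5
for n in("top","side"):print(*caps(n,th),sep="\n")
E
```

```text
[ 0.34764735 -0.14080193  0.32166616]
(np.float64(-85.49081328143295), np.float64(0.11372350574418809), array([382. , 222.2]), np.float64(10.0)) None
(0, [372.3, 231.7], [-19.4, -28.7])
(1, [353.0, 202.6], [-0.0, 0.4])
(2, [316.2, 204.5], [0.0, 0.5])
(3, [300.1, 235.3], [0.1, 3.3])
(4, [320.0, 263.3], [0.1, 0.6])
(5, [355.4, 261.6], [-35.3, 2.3])
(0, [332.0, 173.6], [-29.7, -10.8])
(1, [300.4, 164.9], [1.8, -2.0])
(2, [286.1, 182.8], [2.3, -2.7])
(3, [306.5, 211.6], [5.0, -1.2])
(4, [340.7, 219.5], [2.3, -2.4])
(5, [351.7, 199.6], [-8.7, 17.6])
```

Request:
{"fn": "servo_tool", "kwargs": {
  "moves": [
    [0,-1.6,0,0,0.4],
    [0,-3.2,0,0,0.4],
    [0,-4.8,0,0,0.4],
    [0,-6.4,0,0,0.4],
    [0,-8,0,0,0.4],
    [0,-9.6,0,0,0.4],
    [0,-11.2,0,0,0.4],
    [0,-12.8,0,0,0.4],
    [0,-14,0,0,0.4],
    [0,-14,0,0,0.4]
  ]
}}

```text
time: 16.77
tool_pos: [0.3522, 0.2141, 0.3177]
ee_rot: [-3.141, 0.004, 0.009]
wrist_force: [-1.0, 0.4, -0.1]
width: 0.0566
finger_force: 0.0
```

Run:
```python
from h import *
q=red("top"); print(q,red("side")); th=q[0]+.4 if q else -84.5
for n in("top","side"):print(*caps(n,th),sep="\n")
```

```text
(np.float64(-85.49081328143295), np.float64(0.11372350574418809), array([382. , 222.2]), np.float64(10.0)) None
(0, [372.3, 231.7], [0.1, 2.6])
(1, [353.0, 202.6], [-0.0, 0.4])
(2, [316.2, 204.5], [0.0, 0.5])
(3, [300.1, 235.3], [0.1, 3.2])
(4, [320.0, 263.3], [0.2, 0.5])
(5, [355.4, 261.6], [0.4, 0.2])
(0, [332.0, 173.6], [-31.1, -10.7])
(1, [300.4, 164.9], [0.5, -1.9])
(2, [286.1, 182.8], [2.2, -2.7])
(3, [306.5, 211.6], [5.0, -1.3])
(4, [340.7, 219.5], [-29.2, -9.1])
(5, [351.7, 199.6], [-40.3, 10.8])
```

Both vials sit alike in their sockets; each cap is offset by the same small in-clearance lean. Next I'll go over the hub with the tool yawed −30°.

Request:
{"fn": "servo_tool", "kwargs": {
  "moves": [
    [0.8,1.2,0,0.6,0.5],
    [1.7,2.4,0,1.2,0.5],
    [2.6,3.7,0,1.9,0.5],
    [3.5,5,0,2.6,0.5],
    [4.4,6.3,0,3.3,0.5],
    [5.3,7.6,0,4,0.5],
    [6.2,8.9,0,4.6,0.5],
    [7.07,10.19,0,5,0.5],
    [7.07,10.19,0,5,0.5],
    [7.07,10.19,0,5,0.5]
  ]
}}

```text
time: 17.8
tool_pos: [0.5291, -0.0494, 0.3182]
ee_rot: [3.141, 0.003, -0.53]
wrist_force: [0.1, -0.0, -0.3]
width: 0.0473
finger_force: 0.0
```

Request:
{"fn": "servo_tool", "kwargs": {
  "moves": [
    [0,0,0,0,0.5],
    [0,0,0,0,0.5],
    [0,0,0,0,0.5]
  ]
}}

```text
time: 18.05
tool_pos: [0.5284, -0.0453, 0.3204]
ee_rot: [-3.141, -0.001, -0.523]
wrist_force: [0.2, 0.9, -0.5]
width: 0.0473
finger_force: 0.0
```

```bash
cat >> h.py <<'E'
def to(x,y,z):
    o=robot.get_obs();p=o["tool_pos"];e=o["ee_rot"]
    R=Ro.from_euler('xyz',e).as_matrix();print(p.round(4),"yaw",np.degrees(e[2]).round(1),"w",o["width"].round(4),"units",(R.T@(np.array([x,y,z])-p)/.025).round(2))
E
python3 -c "
from h import *
to(.529,-.0407,.160);print(red('top'))"
```

```text
Traceback (most recent call last):
  File "h.py", line 44, in to
    R=Ro.from_euler('xyz',e).as_matrix();print(p.round(4),"yaw",np.degrees(e[2]).round(1),"w",o["width"].round(4),"units",(R.T@(np.array([x,y,z])-p)/.025).round(2))
                                                                                              ^^^^^^^^^^^^^^^^
AttributeError: 'float' object has no attribute 'round'
```

Request:
{"fn": "servo_tool", "kwargs": {
  "moves": [
    [-0.07,-0.17,0.5,0,0.5],
    [-0.07,-0.17,2,0,0.5],
    [-0.07,-0.17,3.5,0,0.5],
    [-0.07,-0.17,4.5,0,0.5],
    [-0.07,-0.17,5.3,0,0.5],
    [-0.07,-0.17,6,0,0.5],
    [-0.07,-0.17,6.4,0,0.5],
    [-0.07,-0.17,6.4,0,0.5],
    [-0.07,-0.17,6.4,0,0.5]
  ]
}}

```text
time: 18.8
tool_pos: [0.5295, -0.0409, 0.1601]
ee_rot: [-3.141, -0.001, -0.523]
wrist_force: [0.2, -0.5, 0.3]
width: 0.0471
finger_force: 0.0
```

```bash
sed -i 's/o\["width"\].round(4)/round(o["width"],4)/' h.py; python3 -c "
from h import *
to(.529,-.0407,.160);print(robot.get_obs()['wrist_force'],red('top'),red('side'))"
```

```text
[ 0.5295 -0.0409  0.1601] yaw -30.0 w 0.0471 units [-0.02  0.    0.  ]
[ 0.23624134 -0.49509237  0.29028275] (np.float64(-85.49081328143295), np.float64(0.11372350574418809), array([382. , 222.2]), np.float64(10.0)) None
```

Request:
{"fn": "servo_tool", "kwargs": {
  "moves": [
    [0,0,0,0,1],
    [0,0,0,0,1],
    [0,0,0,0,1],
    [0,0,0,0,1]
  ]
}}

```text
time: 19.23
tool_pos: [0.5305, -0.0417, 0.1613]
ee_rot: [-3.14, -0.003, -0.524]
wrist_force: [-2.3, -0.5, 5.0]
width: 0.0434
finger_force: 29.2
```

Request:
{"fn": "servo_tool", "kwargs": {
  "moves": [
    [0,0,0,-0.3,1],
    [0,0,0,-0.8,1],
    [0,0,0,-1.4,1],
    [0,0,0,-2,1],
    [0,0,0,-2.6,1],
    [0,0,0,-3.2,1],
    [0,0,0,-3.8,1],
    [0,0,0,-4.4,1],
    [0,0,0,-5,1],
    [0,0,0,-5,1]
  ]
}}

```text
time: 20.07
tool_pos: [0.5324, -0.0415, 0.1603]
ee_rot: [-3.142, -0.007, 0.002]
wrist_force: [5.5, 0.0, -0.5]
width: 0.0375
finger_force: 30.0
```

```bash
python3 -c "
from h import *
to(.529,-.0407,.160);o=robot.get_obs();print(o['wrist_force'],o['wrist_torque'],red('top'),red('side'))"
```

```text
[ 0.5324 -0.0415  0.1603] yaw 0.1 w 0.0375 units [-0.14 -0.03  0.01]
[ 5.50721995  0.03346798 -0.5382964 ] [ 0.2297059  -1.18969653  0.10174467] None None
```

Request:
{"fn": "servo_tool", "kwargs": {
  "moves": [
    [0,0,0,-0.6,1],
    [0,0,0,-1.2,1],
    [0,0,0,-1.8,1],
    [0,0,0,-2.4,1],
    [0,0,0,-3,1],
    [0,0,0,-3.6,1],
    [0,0,0,-4.2,1],
    [0,0,0,-4.8,1],
    [0,0,0,-5.4,1],
    [0,0,0,-5.4,1]
  ]
}}

```text
time: 21.0
tool_pos: [0.529, -0.042, 0.1614]
ee_rot: [3.14, 0.001, 0.566]
wrist_force: [-6.5, 1.7, 7.8]
width: 0.0435
finger_force: 31.3
```

Run:
```python
from h import *
to(.529,-.0407,.160);o=robot.get_obs();print(o['wrist_force'],o['wrist_torque'],red('top'),red('side'))
for n in("top","side"):
    T=robot.snapshot(n); b,g,r=[T["image"][...,i].astype(int) for i in range(3)]
    w=((b>110)&(r<75)&(g<130)).astype(np.uint8); k,_,st,ce=cv2.connectedComponentsWithStats(w); print(n,[(int(s[4]),c.round(1).tolist()) for s,c in zip(st[1:],ce[1:]) if s[4]>15])
```

```text
[ 0.529  -0.042   0.1614] yaw 32.4 w 0.0435 units [ 0.03 -0.04  0.06]
[-6.48372157  1.69702499  7.81686652] [-0.5327872   0.59853482 -0.56200175] None None
top [(54, [368.7, 251.5]), (197, [68.7, 263.4]), (2867, [586.7, 301.5])]
side [(610, [433.7, 155.0]), (50, [348.3, 185.5]), (24, [293.3, 191.2])]
```

Request:
{"fn": "servo_tool", "kwargs": {
  "moves": [
    [0,0,0,0,0.5],
    [0,0,0,0,0.5],
    [0,0,0,0,0.5],
    [0,0,-1,0,0.5],
    [0,0,-2.5,0,0.5],
    [0,0,-4,0,0.5],
    [0,0,-5.5,0,0.5],
    [0,0,-6.4,0,0.5],
    [0,0,-6.4,0,0.5]
  ]
}}

```text
time: 21.95
tool_pos: [0.5316, -0.0419, 0.3259]
ee_rot: [3.134, -0.008, 0.565]
wrist_force: [-1.0, -0.1, 0.1]
width: 0.0471
finger_force: 0.0
```

```bash
python3 -c "
from h import *
to(.36,.05,.32);print(red('top'))"
```

```text
[ 0.5316 -0.0419  0.3259] yaw 32.4 w 0.0471 units [-3.83 -6.78  0.15]
None
```

Request:
{"fn": "servo_tool", "kwargs": {
  "moves": [
    [-0.75,-1.3,0,0,0.5],
    [-1.5,-2.6,0,0,0.5],
    [-2.2,-3.9,0,0,0.5],
    [-3,-5.3,0,0,0.5],
    [-3.8,-6.8,0,0,0.5],
    [-3.8,-6.8,0,0,0.5]
  ]
}}

```text
time: 22.5
tool_pos: [0.3535, 0.0534, 0.3186]
ee_rot: [-3.139, 0.001, 0.569]
wrist_force: [-0.3, -0.1, 0.0]
width: 0.0471
finger_force: 0.0
```

Run:
```python
from h import *
for i in range(20):
    q=red("top"); print(round(robot.get_obs()["time"],2), None if q is None else (q[0].round(1),q[2].round(1).tolist(),q[3])) if i%4==0 else 0
```

```text
22.55 (np.float64(-60.9), [377.1, 204.2], np.float64(15.0))
22.75 (np.float64(-60.9), [377.1, 204.2], np.float64(15.0))
22.95 (np.float64(-60.9), [377.1, 204.2], np.float64(15.0))
23.15 (np.float64(-60.9), [377.1, 204.2], np.float64(15.0))
23.35 (np.float64(-60.9), [377.1, 204.2], np.float64(15.0))
```

Run:
```python
from h import *
T=robot.snapshot("top");S=robot.snapshot("side")
for t in range(-60,0,5):
    a=proj(T,headpts(ROT,np.radians(t),[(.076,k*np.pi/3,.061) for k in range(6)]));b=proj(S,headpts(ROT,np.radians(t),[(.076,k*np.pi/3,.055) for k in range(6)]))
    print(t,np.hypot(*(a-[368.7,251]).T).min().round(1),np.hypot(*(b+[2,-2.4]-[348.3,185.5]).T).min().round(1))
print(red("top")[0])
```

```text
-60 2.3 0.2
-55 2.3 2.7
-50 4.9 5.5
-45 7.8 8.4
-40 10.8 11.4
-35 13.8 14.3
-30 16.7 15.1
-25 16.9 12.8
-20 13.9 10.5
-15 10.9 8.0
-10 7.8 5.5
-5 4.9 2.9
-60.904453138207764
```

```bash
python3 -c "
from h import *
to(.529,-.0407,.32)"
```

```text
[0.3583 0.0511 0.3195] yaw 32.4 w 0.0474 units [ 3.8   6.76 -0.02]
```

Request:
{"fn": "servo_tool", "kwargs": {
  "moves": [
    [0.75,1.3,0,1.1,0.5],
    [1.5,2.6,0,2.2,0.5],
    [2.2,3.9,0,3.3,0.5],
    [3,5.3,0,4.4,0.5],
    [3.8,6.76,0,5.5,0.5],
    [3.8,6.76,0,6.6,0.5],
    [3.8,6.76,0,7.7,0.5],
    [3.8,6.76,0,8.4,0.5],
    [3.8,6.76,0,8.4,0.5],
    [3.8,6.76,0,8.4,0.5]
  ]
}}

```text
time: 24.48
tool_pos: [0.5292, -0.0407, 0.3193]
ee_rot: [3.142, 0.0, -0.312]
wrist_force: [0.4, 0.2, 0.1]
width: 0.0465
finger_force: 0.0
```

Request:
{"fn": "servo_tool", "kwargs": {
  "moves": [
    [0,0,1,0,0.5],
    [0,0,2.5,0,0.5],
    [0,0,4,0,0.5],
    [0,0,5.2,0,0.5],
    [0,0,6,0,0.5],
    [0,0,6.4,0,0.5],
    [0,0,6.4,0,0.5],
    [0,0,6.4,0,1],
    [0,0,6.4,0,1],
    [0,0,6.4,0,1]
  ]
}}

```text
time: 25.32
tool_pos: [0.5292, -0.0414, 0.1604]
ee_rot: [3.141, -0.001, -0.314]
wrist_force: [-1.6, -3.9, -4.4]
width: 0.0408
finger_force: 29.5
```

```bash
cat >> h.py <<'E'
def est(th0,rng=35):
    """fit head angle to visible caps in both views (mod 60, near th0)"""
    out=[]
    D=[]
    for n,h,bi in(("top",.061,(0,.4)),("side",.055,(2.,-2.4))):
        T=robot.snapshot(n); b,g,r=[T["image"][...,i].astype(int) for i in range(3)]
        w=((b>110)&(r<75)&(g<130)).astype(np.uint8); k,_,st,ce=cv2.connectedComponentsWithStats(w)
        D.append((T,h,np.array(bi),ce[1:][(st[1:,4]>40)&(st[1:,4]<140)]))
    ts=np.arange(th0-rng,th0+rng,.5); c=[]
    for t in ts:
        e=0;m=0
        for T,h,bi,ce in D:
            E=proj(T,headpts(ROT,np.radians(t),[(.076,k*np.pi/3,h) for k in range(6)]))+bi
            for p in ce:
                if np.hypot(*(p-E.mean(0)))<70: e+=min(np.hypot(*(p-E).T).min(),8);m+=1
        c.append(e/max(m,1))
    i=np.argsort(c)[:1]; print("caps th",ts[i],np.array(c)[i].round(1),m,"red",[None if (q:=red(n)) is None else q[0].round(1) for n in("top","side")])
E
python3 -c "
from h import *
to(.529,-.0407,.160);est(-61)"
```

```text
[ 0.5292 -0.0414  0.1604] yaw -18.0 w 0.0408 units [-0.02 -0.02  0.01]
caps th [-60.5] [1.3] 2 red [np.float64(-62.6), None]
```

Now turn in two stages, watching the angle at each.

Request:
{"fn": "servo_tool", "kwargs": {
  "moves": [
    [0,0,0,-0.4,1],
    [0,0,0,-0.9,1],
    [0,0,0,-1.4,1],
    [0,0,0,-1.9,1],
    [0,0,0,-2.4,1],
    [0,0,0,-3,1],
    [0,0,0,-3,1]
  ]
}}

```text
time: 26.1
tool_pos: [0.5286, -0.0415, 0.1603]
ee_rot: [3.14, 0.001, 0.0]
wrist_force: [-3.8, -4.3, -0.0]
width: 0.0372
finger_force: 30.0
```

```bash
python3 -c "
from h import *
to(.529,-.0407,.160);est(-50)"
```

```text
[ 0.5286 -0.0415  0.1603] yaw 0.0 w 0.0372 units [ 0.01 -0.03  0.01]
caps th [-53.] [1.3] 3 red [None, None]
```

Request:
{"fn": "servo_tool", "kwargs": {
  "moves": [
    [0,0,0,-0.5,1],
    [0,0,0,-1,1],
    [0,0,0,-1.5,1],
    [0,0,0,-2,1],
    [0,0,0,-2.5,1],
    [0,0,0,-3,1],
    [0,0,0,-3,1]
  ]
}}

```text
time: 26.88
tool_pos: [0.5278, -0.0419, 0.1609]
ee_rot: [3.139, 0.003, 0.312]
wrist_force: [-8.3, -2.8, 3.2]
width: 0.0404
finger_force: 30.7
```

```bash
python3 -c "
from h import *
to(.529,-.0407,.160);est(-40);print(robot.get_obs()['wrist_torque'])"
```

```text
[ 0.5278 -0.0419  0.1609] yaw 17.9 w 0.0404 units [ 0.06 -0.03  0.04]
caps th [-46.5] [0.5] 4 red [None, None]
[-1.24347222  1.20418344 -0.54027832]
```

Request:
{"fn": "servo_tool", "kwargs": {
  "moves": [
    [0,0,0,-0.7,1],
    [0,0,0,-1.4,1],
    [0,0,0,-2.1,1],
    [0,0,0,-2.8,1],
    [0,0,0,-3.5,1],
    [0,0,0,-4.2,1],
    [0,0,0,-4.5,1]
  ]
}}

```text
time: 27.67
tool_pos: [0.5252, -0.0454, 0.1627]
ee_rot: [3.139, 0.012, 0.781]
wrist_force: [-18.5, -8.1, 9.9]
width: 0.0443
finger_force: 36.6
```

```bash
python3 -c "
from h import *
to(.529,-.0407,.160);est(-40,20);o=robot.get_obs();print(o['wrist_torque'],o['wrist_force'])"
```

```text
[ 0.5252 -0.0454  0.1627] yaw 44.8 w 0.0443 units [ 0.24 -0.03  0.1 ]
caps th [-32.5] [1.] 3 red [None, None]
[-2.84559265  2.5338747  -0.73183247] [-18.51651273  -8.61839073   9.5464914 ]
```

Request:
{"fn": "servo_tool", "kwargs": {
  "moves": [
    [0,0,0,0,0.45],
    [0,0,0,0,0.45],
    [0,0,0,0,0.45]
  ]
}}

```text
time: 28.12
tool_pos: [0.5304, -0.0402, 0.1609]
ee_rot: [3.139, -0.004, 0.784]
wrist_force: [-0.3, -0.7, -0.3]
width: 0.0514
finger_force: 0.2
```

```bash
python3 -c "
from h import *
for i in range(3): est(-40,25)
print(robot.get_obs()['time'])"
```

```text
caps th [-37.5] [0.8] 3 red [None, None]
caps th [-41.] [0.5] 3 red [None, None]
caps th [-42.5] [0.4] 3 red [None, None]
28.7167
```

Request:
{"fn": "servo_tool", "kwargs": {
  "moves": [
    [0,0,0,0,0.4],
    [0,0,0,0,0.4],
    [0,0,-1,0,0.4],
    [0,0,-2.5,0,0.4],
    [0,0,-4,0,0.4],
    [0,0,-5.5,0,0.4],
    [0,0,-6.4,0,0.4],
    [0,0,-6.4,0,0.4]
  ]
}}

```text
time: 29.38
tool_pos: [0.5307, -0.0403, 0.3259]
ee_rot: [3.133, -0.007, 0.786]
wrist_force: [0.1, -0.3, 0.4]
width: 0.0563
finger_force: 0.0
```

```bash
python3 -c "
from h import *
est(-45,25);to(.36,.06,.32)"
```

```text
caps th [-53.] [0.6] 3 red [None, None]
[ 0.5284 -0.0403  0.317 ] yaw 45.0 w 0.056 units [-1.93 -7.6  -0.09]
```

Request:
{"fn": "servo_tool", "kwargs": {
  "moves": [
    [-0.4,-1.5,0,0,0.4],
    [-0.8,-3,0,0,0.4],
    [-1.2,-4.6,0,0,0.4],
    [-1.6,-6.2,0,0,0.4],
    [-1.9,-7.6,0,0,0.4],
    [-1.9,-7.6,0,0,0.4]
  ]
}}

```text
time: 30.08
tool_pos: [0.3566, 0.0625, 0.3187]
ee_rot: [-3.139, 0.0, 0.79]
wrist_force: [0.6, -0.2, 0.0]
width: 0.056
finger_force: 0.0
```

```bash
python3 -c "
from h import *
for i in range(5):
    est(-55,25)
print(robot.get_obs()['time']);to(.529,-.0407,.32)"
```

```text
caps th [-57.5] [0.5] 10 red [np.float64(-58.4), None]
caps th [-58.] [0.5] 10 red [np.float64(-59.1), None]
caps th [-58.5] [0.5] 10 red [np.float64(-59.5), None]
caps th [-59.] [0.4] 10 red [np.float64(300.4), None]
caps th [-59.] [0.4] 10 red [np.float64(-59.8), None]
31.0833
[0.3612 0.0601 0.3195] yaw 45.0 w 0.0564 units [ 1.9   7.6  -0.02]
```

Request:
{"fn": "servo_tool", "kwargs": {
  "moves": [
    [0.4,1.5,0,0,0.45],
    [0.8,3,0,0,0.45],
    [1.2,4.6,0,0,0.45],
    [1.6,6.2,0,0,0.45],
    [1.9,7.6,0,0,0.45],
    [1.9,7.6,0,0,0.45],
    [1.9,7.6,1,0,0.45],
    [1.9,7.6,2.5,0,0.45],
    [1.9,7.6,4,0,0.45],
    [1.9,7.6,5.2,0,0.45]
  ]
}}

```text
time: 31.92
tool_pos: [0.528, -0.0403, 0.1869]
ee_rot: [-3.14, 0.001, 0.785]
wrist_force: [-0.3, 0.2, -0.6]
width: 0.0516
finger_force: 0.0
```

Request:
{"fn": "servo_tool", "kwargs": {
  "moves": [
    [0,0,0.8,0,0.45],
    [0,0,1.15,0,0.45],
    [0,0,1.15,0,0.7],
    [0,0,1.15,0,1],
    [0,0,1.15,0,1],
    [0,0,1.15,0,1]
  ]
}}

```text
time: 32.42
tool_pos: [0.5293, -0.0429, 0.1588]
ee_rot: [3.138, 0.003, 0.783]
wrist_force: [3.3, -4.4, -9.9]
width: 0.0466
finger_force: 29.6
```

Request:
{"fn": "servo_tool", "kwargs": {
  "moves": [
    [0,0,0,0.8,1],
    [0,0,0,1.7,1],
    [0,0,0,2.6,1],
    [0,0,0,3.5,1],
    [0,0,0,4.4,1],
    [0,0,0,5.3,1],
    [0,0,0,6.2,1],
    [0,0,0,7.1,1],
    [0,0,0,8,1],
    [0,0,0,8.9,1]
  ]
}}

```text
time: 33.25
tool_pos: [0.5273, -0.0413, 0.1598]
ee_rot: [3.14, 0.004, -0.15]
wrist_force: [-2.8, -5.6, -2.3]
width: 0.0389
finger_force: 31.2
```

Request:
{"fn": "servo_tool", "kwargs": {
  "moves": [
    [0,0,0,1,1],
    [0,0,0,2,1],
    [0,0,0,3,1],
    [0,0,0,4,1],
    [0,0,0,5,1],
    [0,0,0,6,1],
    [0,0,0,6,1]
  ]
}}

```text
time: 33.83
tool_pos: [0.5232, -0.0361, 0.1623]
ee_rot: [3.14, 0.015, -0.775]
wrist_force: [-16.9, 7.9, 11.4]
width: 0.0437
finger_force: 34.1
```

```bash
python3 -c "
from h import *
to(.529,-.0407,.160);est(-90,30);o=robot.get_obs();print(o['time'],o['wrist_torque'],o['wrist_force'])"
```

```text
[ 0.5232 -0.0361  0.1623] yaw -44.4 w 0.0437 units [ 0.3  -0.03  0.09]
caps th [-105.5] [1.5] 4 red [np.float64(-105.6), None]
34.0333 [2.28160963 2.66055787 0.46540042] [-17.41658056   6.83985487  11.6791455 ]
```

Request:
{"fn": "servo_tool", "kwargs": {
  "moves": [
    [0,0,0,0,0.4],
    [0,0,0,0,0.4],
    [0,0,0,-1,0.4],
    [0,0,0,-2.1,0.4],
    [0,0,0,-3.2,0.4],
    [0,0,0,-4.3,0.4],
    [0,0,0,-5.4,0.4],
    [0,0,0,-6.5,0.4],
    [0,0,0,-7.6,0.4],
    [0,0,0,-8.7,0.4]
  ]
}}

```text
time: 34.87
tool_pos: [0.5294, -0.0408, 0.1611]
ee_rot: [3.141, -0.001, 0.141]
wrist_force: [-0.0, -0.1, 0.2]
width: 0.0561
finger_force: 0.0
```

```bash
python3 -c "
from h import *
to(.529,-.0407,.160);est(-100,30);o=robot.get_obs();print(o['time'],o['wrist_torque'],o['wrist_force'])"
```

```text
[ 0.5294 -0.0408  0.1611] yaw 8.1 w 0.0561 units [-0.01 -0.01  0.04]
caps th [-106.] [0.8] 4 red [np.float64(-104.9), None]
35.0667 [-0.00680672  0.08808262  0.04755911] [0.06122068 0.03246538 0.57009327]
```

Request:
{"fn": "servo_tool", "kwargs": {
  "moves": [
    [0,0,0,-1.1,0.4],
    [0,0,0,-2.2,0.4],
    [0,0,0,-3.3,0.4],
    [0,0,0,-4.4,0.4],
    [0,0,0,-5.4,0.4],
    [0,0,0,-6.2,0.4],
    [0,0,0,-6.2,0.4]
  ]
}}

```text
time: 35.65
tool_pos: [0.5292, -0.0408, 0.1608]
ee_rot: [3.141, -0.0, 0.784]
wrist_force: [0.4, -0.2, 0.0]
width: 0.0565
finger_force: 0.0
```

```bash
python3 -c "
from h import *
to(.529,-.0407,.160);est(-100,30);o=robot.get_obs();print(o['time'],o['wrist_torque'],o['wrist_force'])"
```

```text
[ 0.5292 -0.0408  0.1608] yaw 44.9 w 0.0565 units [-0.   -0.01  0.03]
caps th [-106.] [0.9] 4 red [np.float64(-104.9), None]
35.85 [-0.01877315 -0.01509887 -0.00093767] [ 0.06102558 -0.27754726 -0.55293888]
```

Request:
{"fn": "servo_tool", "kwargs": {
  "moves": [
    [0,0,0,0,1],
    [0,0,0,0,1],
    [0,0,0,0,1],
    [0,0,0,0.6,1],
    [0,0,0,1.5,1],
    [0,0,0,2.4,1],
    [0,0,0,3.3,1],
    [0,0,0,4.2,1],
    [0,0,0,5.1,1],
    [0,0,0,6,1]
  ]
}}

```text
time: 36.68
tool_pos: [0.5292, -0.0415, 0.1611]
ee_rot: [3.14, -0.0, 0.151]
wrist_force: [3.0, -2.2, -2.8]
width: 0.0386
finger_force: 29.3
```

Request:
{"fn": "servo_tool", "kwargs": {
  "moves": [
    [0,0,0,0.9,1],
    [0,0,0,1.8,1],
    [0,0,0,2.7,1],
    [0,0,0,3.6,1],
    [0,0,0,4.5,1],
    [0,0,0,5.4,1],
    [0,0,0,6.3,1],
    [0,0,0,7.2,1],
    [0,0,0,8.1,1],
    [0,0,0,8.8,1]
  ]
}}

```text
time: 37.52
tool_pos: [0.5255, -0.0379, 0.1631]
ee_rot: [3.141, 0.009, -0.766]
wrist_force: [-14.2, 2.4, 12.8]
width: 0.0444
finger_force: 36.7
```

Request:
{"fn": "servo_tool", "kwargs": {
  "moves": [
    [0,0,0,0,0.45],
    [0,0,0,0,0.4],
    [0,0,0,0,0.4],
    [0,0,-1,0,0.4],
    [0,0,-2.5,0,0.4],
    [0,0,-4,0,0.4],
    [0,0,-5.5,0,0.4],
    [0,0,-6.4,0,0.4]
  ]
}}

```text
time: 38.18
tool_pos: [0.5298, -0.0408, 0.325]
ee_rot: [-3.139, -0.004, -0.765]
wrist_force: [0.7, 0.4, 0.7]
width: 0.0566
finger_force: 0.0
```

```bash
python3 -c "
from h import *
est(-125,30);to(.36,.06,.32)"
```

```text
caps th [-127.] [1.1] 5 red [None, None]
[ 0.5293 -0.0407  0.3204] yaw -43.8 w 0.0566 units [-7.68  1.78  0.02]
```

Request:
{"fn": "servo_tool", "kwargs": {
  "moves": [
    [-1.6,0.4,0,0,0.45],
    [-3.2,0.8,0,0,0.45],
    [-4.8,1.2,0,0,0.45],
    [-6.3,1.5,0,0,0.45],
    [-7.7,1.8,0,0,0.45],
    [-7.7,1.8,0,0,0.45]
  ]
}}

```text
time: 38.88
tool_pos: [0.3545, 0.0623, 0.3196]
ee_rot: [3.141, 0.003, -0.761]
wrist_force: [1.3, 0.2, 0.3]
width: 0.0517
finger_force: 0.0
```

```bash
python3 -c "
from h import *
for i in range(7): est(-125,30)
print(robot.get_obs()['time'])"
```

```text
caps th [-116.] [0.7] 12 red [None, None]
caps th [-115.] [0.8] 12 red [np.float64(245.6), None]
caps th [-114.] [0.8] 12 red [np.float64(-113.2), None]
caps th [-113.] [0.7] 12 red [np.float64(-112.8), None]
caps th [-112.5] [0.7] 12 red [np.float64(-112.7), None]
caps th [-112.5] [0.7] 12 red [np.float64(247.9), None]
caps th [-112.] [0.7] 12 red [np.float64(247.9), None]
40.2833
```

Release from above the band settled at about −59.5° and from below at about −111.5°, so the heavy side is at the bottom with θ ≈ −85.5°. I'll regrip and turn there.

```bash
python3 -c "
from h import *
to(.529,-.0407,.32);print(red('top'))"
```

```text
[0.359  0.0601 0.3207] yaw -43.8 w 0.0518 units [ 7.7  -1.8   0.03]
(np.float64(-111.53212350148995), np.float64(1.8660030403914774), array([379., 242.]), np.float64(3.0))
```

Request:
{"fn": "servo_tool", "kwargs": {
  "moves": [
    [1.6,-0.4,0,0,0.45],
    [3.2,-0.8,0,0,0.45],
    [4.8,-1.2,0,0,0.45],
    [6.3,-1.5,0,0,0.45],
    [7.68,-1.8,0,0,0.45],
    [7.68,-1.8,0,0,0.45],
    [7.68,-1.8,0,0,0.45],
    [7.68,-1.8,0,0,0.45]
  ]
}}

```text
time: 41.0
tool_pos: [0.5284, -0.0402, 0.3205]
ee_rot: [3.141, 0.001, -0.765]
wrist_force: [-0.6, 0.7, 0.2]
width: 0.0521
finger_force: 0.0
```

```bash
python3 -c "
from h import *
to(.529,-.0407,.160);est(-111,25)"
```

```text
[ 0.5284 -0.0402  0.3205] yaw -43.8 w 0.0521 units [ 0.04 -0.    6.42]
caps th [-112.] [1.7] 4 red [np.float64(-111.5), None]
```

Request:
{"fn": "servo_tool", "kwargs": {
  "moves": [
    [0.03,0,1.5,0,0.45],
    [0.03,0,3,0,0.45],
    [0.03,0,4.5,0,0.45],
    [0.03,0,5.7,0,0.45],
    [0.03,0,6.4,0,0.45],
    [0.03,0,6.4,0,0.45],
    [0.03,0,6.4,0,1],
    [0.03,0,6.4,0,1],
    [0.03,0,6.4,0,1],
    [0.03,0,6.4,0,1]
  ]
}}

```text
time: 42.03
tool_pos: [0.5285, -0.0397, 0.1607]
ee_rot: [-3.141, 0.003, -0.764]
wrist_force: [-3.3, 3.8, -7.8]
width: 0.0464
finger_force: 29.0
```

Request:
{"fn": "servo_tool", "kwargs": {
  "moves": [
    [0,0,0,-0.6,1],
    [0,0,0,-1.4,1],
    [0,0,0,-2.2,1],
    [0,0,0,-3,1],
    [0,0,0,-3.8,1],
    [0,0,0,-4.6,1],
    [0,0,0,-5.4,1],
    [0,0,0,-6.2,1],
    [0,0,0,-7,1],
    [0,0,0,-7.3,1]
  ]
}}

```text
time: 42.87
tool_pos: [0.5295, -0.0415, 0.1609]
ee_rot: [3.14, -0.001, 0.002]
wrist_force: [0.9, 2.2, -8.7]
width: 0.0372
finger_force: 29.9
```

```bash
python3 -c "
from h import *
to(.529,-.0407,.160);est(-95,25)"
```

```text
[ 0.5295 -0.0415  0.1609] yaw 0.1 w 0.0372 units [-0.02 -0.03  0.04]
caps th [-87.] [1.7] 2 red [None, None]
```

Request:
{"fn": "servo_tool", "kwargs": {
  "moves": [
    [0,0,0,-0.3,1],
    [0,0,0,-0.3,1],
    [0,0,0,-0.3,1],
    [0,0,0,-0.3,1],
    [0,0,0,-0.3,1],
    [0,0,0,-0.3,1]
  ]
}}

```text
time: 43.57
tool_pos: [0.5297, -0.0415, 0.1609]
ee_rot: [3.14, -0.001, 0.03]
wrist_force: [0.9, 0.3, -8.7]
width: 0.0373
finger_force: 30.1
```

Run:
```python
from h import *
est(-87,25); I=[]
for n,bx in(("top",(280,165,115,115)),("side",(235,145,135,115))):
    T=robot.snapshot(n); im=T["image"].copy()
    for t,c in((-86,(0,255,0)),):
        for P in proj(T,headpts(ROT,np.radians(t),[(.076,k*np.pi/3,.061) for k in range(6)]+[(.1,0,0)])): cv2.circle(im,tuple(np.round(P).astype(int)),1,c,-1)
    I.append(crop(im,*bx,3.2))
cv2.imwrite("pics/g1.png",np.hstack(I)); o=robot.get_obs();print(o["time"],o["finger_force"],o["wrist_force"],I[0].shape)
```

```text
caps th [-86.] [1.7] 2 red [None, None]
43.8667 30.10122835636139 [ 1.76506338 -0.56350859 -8.98827841] (368, 368, 3)
```

View pics/g1.png

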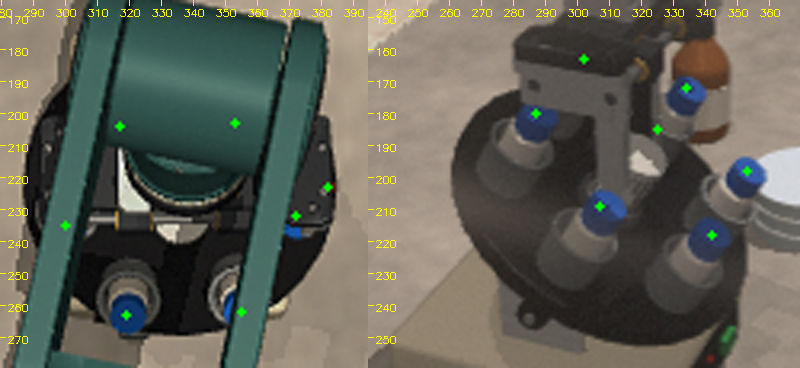

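The caps line up with θ ≈ −86° in both views: (318,263) top, and (287,180), (307,209), (342,218) and (353,198) side. The vials are seated and the knob is gripped at 30 N, so I'm handing in.

```bash
python3 -c "
from bench import robot
print(robot.close_job())"
```

```text
the job is handed in; nothing more can be done
None
```

I handed the job in at about 44 s with both vials seated in the two sockets. The hub knob is gripped at about 30 N and the head is held near −86°, within about a degree of where I found the heavy side to be at the very bottom (≈ −85.5°). I got no verdict back.

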